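# Close the storage jars from the pile of lids

### The arm

A 6-joint arm with a two-finger parallel gripper is mounted at the origin on the work surface; the furniture and walls round the work are solid. World frame = base frame: x ahead of the robot, y to its left, z up, the work surface at z = 0. Lengths are in mm, angles in rad, forces in N, time in s.
With the tool pointing down it reaches from about 275 to 750 mm from the base axis. Payload 10.2 kg.
Tool frame: the origin (TCP) lies on the centre line of the jaws, within the pads' length; the fingertips stand 19 mm ahead of it and the grasp point (between the pads) is the TCP; z points along the fingers, y is the line along which they close (so a half turn about z gives the same grasp; the last joint's range is limited). The gripper opens to 85 mm and grips with 20 to 120 N. Pads are 22 mm wide; open, the fingers measure 114 mm over their backs; the gripper's body (76 mm by 85 mm) begins 54 mm behind the grasp point. The pads swing forward as they close: fully open they stand 13 mm farther back than shut.
Start: joints at [0.984, 0.313, 1.498, -0, 1.331, -0.223], TCP at [186.823, 490.641, 250.294] pointing down, gripper open.
Joint ranges: [-2.94, 2.94], [-0.97, 2.17], [0.19, 2.56], [-1.23, 4.37], [0.02, 3.11], [-2.88, 2.88]. Speed limits (rad/s): [2.39, 2.39, 3.01, 3.14, 3.14, 3.14].

### API

Orientations are given as a unit quaternion [w, x, y, z].
In Python, from rig import sense, capture, finish_job, regions_of, mark_of gives the robot as it stands.
- The arm moves only by the tool jog_arm, never from a script. Its argument "series" is text: rows parted by semicolons, each of 7 numbers parted by spaces: the shift along the tool's x, y, z in units of 0.4 m (1.0 is 0.4 m), then the turn, a rotation vector about the tool's x, y, z in units of pi/2 rad (1.0 is pi/2 rad), then the opening, from -1 (shut) to 1 (fully open). A call has 1 to 20 rows; each row is the pose to reach, as a shift and turn from the pose commanded when the call began, along the tool's axes at that moment; what a row does not reach only later rows make up. A row lasts 1/8 s, in which the tool goes at most 62.5 mm and 10.7 degrees, less where a joint would pass 70% of its speed; a pose out of reach is approached as far as the arm can. A call with a number of a shift or a turn outside -1 to 1 is refused whole. A call with a gripper value outside its range is refused whole. The fingers move at their own pace and stop on an object; "grip_force" is the grip in N (left out, the last holds). Time passes only in rows, so rows that repeat a pose let the fingers close. It gives the time, the measured TCP pose, the force, the opening and the grip force at its end, in the units of the state.
- sense(): the state, without advancing time (a new reading comes with each control period).
- capture(name): name is "side" or "top" or "wrist"; returns a dict with "img" (480x640x3 uint8, red, green, blue), "intrinsics" (3x3 intrinsics, pixels), "dist_coeffs" ([k1, k2, p1, p2, k3] as OpenCV has them; the pictures are not rectified), "R" (3x3) and "t" (3): a world point X has camera coordinates R X + t. Camera axes: x right, y down, z forward; pixel columns grow to the right and rows downward; lengths in mm; the calibration is good to about 2 mm. A picture is of the moment at which its call begins. There is no depth.
- finish_job(): hands the job in; it is judged then, once.
Trained networks look in a picture, given as the dict that the camera call returned (one of the last four; its "shot" number tells which), for a name from the list of things; names that differ only in an ending like _2 or _b are one class to them, and where a whole thing is asked for, a point or a joint stands for the part that bears it (a point fixed in the world has none). Each returns a list of dicts, best first, with "confidence" (0 to 1); they miss things now and then, are a little off and sometimes report something else, mostly with a low value. They report only what shows in the picture. A call takes as long as a camera call. They do not tell look-alikes from the thing itself.
- regions_of(label, picture): "region" (480x640 bool, what is visible of it) and "point" ([row, column] in pixels, amid what is visible of it).
- mark_of(label, picture): "point" ([row, column] in pixels: a listed point, or the origin of a listed thing).
The state is a dict: "time_s": time; "joints": joint angles; "dq": joint speeds; "tau": joint torques, N m; "eef_pos": TCP position; "ee_rot": TCP orientation; "force": force on the tool from outside, world axes, zero at the start; "wrist_torque": the same for the moment, N m; "grip_width": opening from 0.0 (shut) to 1.0 (fully open); "grip_force": force on a finger pad.
Only numpy, scipy, OpenCV 4.12 (cv2) and the standard library are available. Lean on these libraries where they do the work, as an engineer would, in place of code of your own. Each camera call takes 0.05 s, during which the arm holds its last target. There are 200 camera calls.

### The job

The four storage jars are washed and dry, and their lids are piled up on the small dark wooden board. Take the pile apart and close each jar with its own lid (the one whose ring has the colour of the jar, and which fits it in size), plug down in the mouth and the lid lying flat on the rim. Set the lids down rather than dropping them, leave the jars standing where they are, and do not disturb the green mug and the empty glass.

Things in the scene. Friction and masses are not known exactly. Their poses are not given: they have to be found in the camera images.
- lid_blue: bamboo lid with a dark blue ring inlaid round its top, lowest in the pile: a disc 68 mm across, 16 mm thick, on a blue tapering plug 10 mm deep (39 mm across at its foot, 49 at the disc). Origin: centre of the plug's foot, z up; disc from 10 to 26 mm above it. Grip the disc by its edge. Piled, each plug stands loose on the lid below, the lowest on the board, 18 mm high. 24-75 g.
- lid_teal: bamboo lid with a teal ring inlaid round its top, second from below in the pile: a disc 59 mm across, 16 mm thick, on a teal tapering plug 10 mm deep (30 mm across at its foot, 40 at the disc). Origin: centre of the plug's foot, z up; disc from 10 to 26 mm above it. Grip the disc by its edge. Piled, each plug stands loose on the lid below, the lowest on the board, 18 mm high. 24-75 g.
- lid_brown: bamboo lid with a reddish brown ring inlaid round its top, third from below in the pile: a disc 50 mm across, 16 mm thick, on a brown tapering plug 10 mm deep (21 mm across at its foot, 31 at the disc). Origin: centre of the plug's foot, z up; disc from 10 to 26 mm above it. Grip the disc by its edge. Piled, each plug stands loose on the lid below, the lowest on the board, 18 mm high. 24-75 g.
- lid_white: bamboo lid with a cream white ring inlaid round its top, topmost in the pile: a disc 41 mm across, 16 mm thick, on a white tapering plug 10 mm deep (12 mm across at its foot, 22 at the disc). Origin: centre of the plug's foot, z up; disc from 10 to 26 mm above it. Grip the disc by its edge. Piled, each plug stands loose on the lid below, the lowest on the board, 18 mm high. 24-75 g.
- jar_blue: dark blue open stoneware jar, empty, loose on the worktop (0.2 to 0.5 kg): 72 mm across, rim 67 mm across, 92 mm high, mouth 55 mm across. Origin: centre of its underside, z up. Its lid's plug enters the mouth with 3 mm play all round and the disc rests on the rim: the lid's origin is then 82 mm above the jar's.
- jar_teal: teal open stoneware jar, empty, loose on the worktop (0.2 to 0.5 kg): 63 mm across, rim 58 mm across, 82 mm high, mouth 46 mm across. Origin: centre of its underside, z up. Its lid's plug enters the mouth with 3 mm play all round and the disc rests on the rim: the lid's origin is then 72 mm above the jar's.
- jar_brown: reddish brown open stoneware jar, empty, loose on the worktop (0.2 to 0.5 kg): 54 mm across, rim 49 mm across, 72 mm high, mouth 37 mm across. Origin: centre of its underside, z up. Its lid's plug enters the mouth with 3 mm play all round and the disc rests on the rim: the lid's origin is then 62 mm above the jar's.
- jar_white: cream white open stoneware jar, empty, loose on the worktop (0.2 to 0.5 kg): 45 mm across, rim 40 mm across, 63 mm high, mouth 28 mm across. Origin: centre of its underside, z up. Its lid's plug enters the mouth with 3 mm play all round and the disc rests on the rim: the lid's origin is then 53 mm above the jar's.
- mug_green: green stoneware mug, 94 mm high, 85 mm across, handle along its own -y; a bystander at the right. Origin: on its underside, near the middle of mug and handle together.
- jar_open: empty clear open glass, 53 mm across, 109 mm high; a bystander at the left. Origin: centre of its underside.
Not all that is in view belongs to the job. What is shaped like the lid_teal but purple is not meant.

How it is judged (in metres and radians):
At the end, for the whole second after the job is handed in: Each of the four lids sits on the jar that has the colour of its ring: centred within 6 mm, its disc down on the rim (height within -4/+3 mm), level within 0.08 rad, let go and at rest; the jars are upright and within 40 mm of where they stood (horizontal distance between lid_blue and jar_blue below 0.006 m and z of lid_blue in the frame of jar_blue between 0.078 and 0.085 m and angle between each of lid_blue, jar_blue, lid_teal, jar_teal, lid_brown, jar_brown, lid_white, jar_white's own z axis and vertical below 0.08 rad and distance of each of jar_blue, jar_teal, jar_brown, jar_white from where it was at the start of the episode below 0.04 m and linear speed of each of lid_blue, lid_teal, lid_brown, lid_white below 0.02 m/s and horizontal distance between lid_teal and jar_teal below 0.006 m and z of lid_teal in the frame of jar_teal between 0.068 and 0.075 m and horizontal distance between lid_brown and jar_brown below 0.006 m and z of lid_brown in the frame of jar_brown between 0.058 and 0.065 m and horizontal distance between lid_white and jar_white below 0.006 m and z of lid_white in the frame of jar_white between 0.049 and 0.056 m); the robot touches nothing.
It fails at once if a lid is dropped (moves faster than 0.7 m/s, a free fall of about 25 mm, with no finger on it) ((linear speed of lid_blue above 0.7 m/s and contact force between lid_blue and the fingers below 0.05 N) or (linear speed of lid_teal above 0.7 m/s and contact force between lid_teal and the fingers below 0.05 N) or (linear speed of lid_brown above 0.7 m/s and contact force between lid_brown and the fingers below 0.05 N) or (linear speed of lid_white above 0.7 m/s and contact force between lid_white and the fingers below 0.05 N)).
It fails at once if a jar is tipped over (more than 0.35 rad) (angle between any of jar_blue, jar_teal, jar_brown, jar_white's own z axis and vertical above 0.35 rad).
It fails at once if the green mug or the empty glass is moved by more than 30 mm (distance of any of mug_green, jar_open from where it was at the start of the episode above 0.03 m).
It also fails if it takes over 115 s, if anything falls off the work surface, if the arm or the gripper's body presses on something with over 40 N, if the wrist force passes 120 N, or if a joint passes its speed limit or range.

## Working session

There is one attempt and no reset: what is moved stays moved. The work goes in short steps, Python scripts to look and compute and a tool call to move; the robot and the scene stay as the last step left them, time stands still between calls to the robot, and variables do not carry over. Pictures are saved under pics/ and viewed, at most 14 in all, crops included, and the job is handed in when it is done.

Besides the shell and the picture viewer there is one more tool, called as a command line: name --argument value ..., lists and objects as JSON in quotes. jog_arm: Moves the arm, as the interface text tells. Shifts and turns lie within -1 to 1; 1 stands for 0.4 m of shift or pi/2 rad of turn. Its arguments: {"type":"object","properties":{"series":{"type":"string"},"grip_force":{"type":"number"}},"required":["series"]}

```bash
ls; mkdir -p pics; cat > h.py <<'E'
import numpy as np, cv2
from rig import *
def save(n,img): cv2.imwrite('pics/'+n+'.png',img[:,:,::-1])
def ray(p,uv):
    u=cv2.undistortPoints(np.array([[uv]],float),np.array(p['intrinsics'],float),np.array(p['dist_coeffs'],float))[0,0]
    R=np.array(p['R']);t=np.array(p['t']).ravel()
    d=R.T@np.array([u[0],u[1],1]); return -R.T@t, d/np.linalg.norm(d)
def tri(obs):
    A=np.zeros((3,3));b=np.zeros(3)
    for p,uv in obs:
        c,d=ray(p,uv);M=np.eye(3)-np.outer(d,d);A+=M;b+=M@c
    X=np.linalg.solve(A,b)
    r=[np.linalg.norm((np.eye(3)-np.outer(d,d))@(X-c)) for c,d in [ray(p,uv) for p,uv in obs]]
    return X,max(r)
def at_z(p,uv,z):
    c,d=ray(p,uv);return c+d*(z-c[2])/d[2]
def proj(p,X):
    R=np.array(p['R'],float);t=np.array(p['t'],float).ravel()
    q,_=cv2.projectPoints(np.array(X,float).reshape(-1,1,3),cv2.Rodrigues(R)[0],t,np.array(p['intrinsics'],float),np.array(p['dist_coeffs'],float));return q[:,0]
E
python3 - <<'E'
from h import *
T=capture('top');S=capture('side')
save('top0',T['img']);save('side0',S['img'])
for n in ['top','side']:
    p=T if n=='top' else S
    print(n,[np.round(-np.array(p['R']).T@np.array(p['t']).ravel())])
for l in ['lid_blue','lid_teal','lid_brown','lid_white','jar_blue','jar_teal','jar_brown','jar_white','mug_green','jar_open']:
    a=mark_of(l,T);b=mark_of(l,S)
    f=lambda a:[(np.round(x['point']).astype(int).tolist(),round(x['confidence'],2)) for x in a[:3]]
    print(l,f(a),f(b), end=' ')
    if a and b:
        X,r=tri([(T,a[0]['point'][::-1]),(S,b[0]['point'][::-1])]);print(X.round(1),round(r,1))
    else: print()
print(sense())
E
```

```text
pics
top [array([ 219.,    4., 1382.])]
side [array([-177., -916.,  790.])]
lid_blue [([240, 317], 0.49)] [([268, 342], 0.77)] [460.8  -1.8  23.4] 4.3
lid_teal [([317, 163], 0.79), ([202, 245], 0.61), ([240, 316], 0.47)] [([228, 212], 0.64), ([264, 346], 0.53), ([208, 300], 0.41)] [283.5 388.8   5.3] 2.1
lid_brown [([235, 319], 0.41)] [([252, 345], 0.72)] [466.3  -5.8  69. ] 3.3
lid_white [([231, 318], 0.61)] [([242, 344], 0.62)] [469.1  -2.3  93. ] 6.1
jar_blue [([207, 378], 0.97)] [([293, 419], 0.6)] [ 553.6 -166.9    7.3] 3.7
jar_teal [([284, 422], 0.85)] [([355, 375], 0.7)] [ 349.6 -269.2    2.8] 1.6
jar_brown [([198, 244], 0.71), ([240, 316], 0.58)] [([227, 341], 0.82)] [583.9 185.4   4. ] 1.6
jar_white [([289, 202], 0.53), ([241, 314], 0.47)] [([233, 249], 0.64)] [349.4 290.9  13.9] 1.7
mug_green [([209, 453], 0.63), ([210, 182], 0.16)] [([346, 478], 0.72)] [ 544.2 -363.4   -3.4] 3.2
jar_open [([209, 181], 0.93)] [([207, 298], 0.8), ([252, 343], 0.19)] [551.7 352.9   5.5] 7.3
{'time_s': 1.1, 'joints': array([ 9.83599491e-01,  3.12917246e-01,  1.49771412e+00, -1.99237729e-05,
        1.33100018e+00, -2.23390490e-01]), 'dq': array([-0.00082488, -0.00042507,  0.00111431,  0.00056239, -0.00065839,
       -0.00164423]), 'tau': array([ 1.24749437e-03, -4.12167013e+01, -2.59901333e+01, -1.13521780e-04,
        4.54487144e-04,  3.14326348e-05]), 'eef_pos': array([186.82433565, 490.63467714, 250.28002575]), 'ee_rot': array([ 1.22627901e-06,  1.80899346e-01,  9.83501615e-01, -2.16842689e-05]), 'force': array([-0.45281634, -0.01909981,  0.29389301]), 'wrist_torque': array([ 0.03314666, -0.02768905, -0.0570113 ]), 'grip_force': 0.0, 'grip_width': 0.996202995444115}
```

View pics/top0.png

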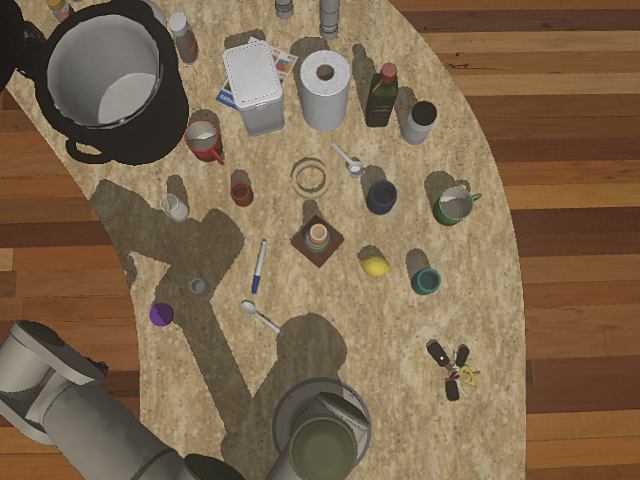

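View pics/side0.png

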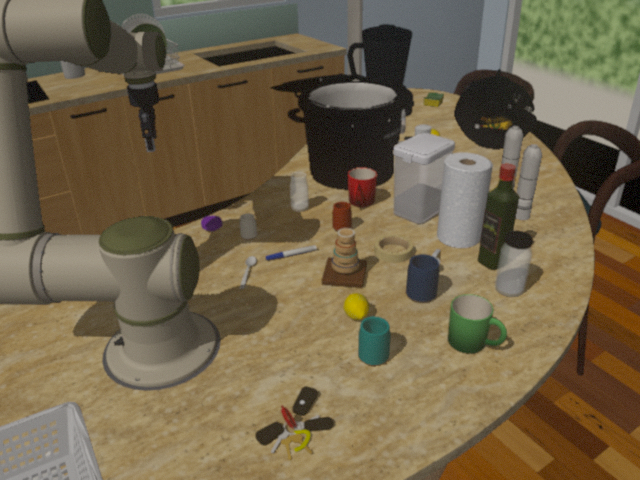

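jog_arm --series "-0.87 -0.73 -0.2 0 0 0.7684 1; -0.87 -0.73 -0.2 0 0 0.7684 1; -0.87 -0.73 -0.2 0 0 0.7684 1; -0.87 -0.73 -0.2 0 0 0.7684 1; -0.87 -0.73 -0.2 0 0 0.7684 1; -0.87 -0.73 -0.2 0 0 0.7684 1; -0.87 -0.73 -0.2 0 0 0.7684 1; -0.87 -0.73 -0.2 0 0 0.7684 1; -0.87 -0.73 -0.2 0 0 0.7684 1; -0.87 -0.73 -0.2 0 0 0.7684 1; -0.87 -0.73 -0.2 0 0 0.7684 1" --grip_force 30

```text
time_s: 2.48
eef_pos: [407.7, 94.8, 330.2]
ee_rot: [-0.0, 0.707, 0.708, -0.0]
force: [-0.4, -0.1, 0.1]
grip_width: 0.998
grip_force: 0.0
```

```bash
python3 - <<'E'
from h import *
W=capture('wrist');save('w1',W['img']);s=sense()
print(s['time_s'],s['eef_pos'],s['ee_rot'],s['joints'])
R=np.array(W['R']);c=-R.T@np.array(W['t']).ravel();print(c,R.round(2),W['intrinsics'])
E
```

```text
2.525 [407.74967125  94.73082401 330.2862095 ] [-1.07046574e-05  7.06528393e-01  7.07684697e-01  5.51727414e-06] [-5.32658184e-02  2.17473583e-02  1.63635111e+00  2.25972081e-05
  1.48350276e+00 -5.49030499e-02]
[408.42735524 178.76345206 454.13101731] [[ 1.    0.    0.  ]
 [ 0.   -0.95  0.32]
 [ 0.   -0.32 -0.95]] [[411.12975845   0.         323.78372185]
 [  0.         411.12975845 236.09571629]
 [  0.           0.           1.        ]]
```

View pics/w1.png

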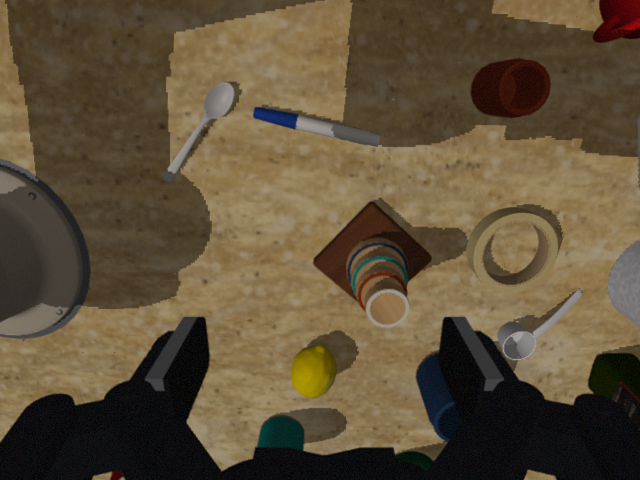

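jog_arm --series "-0.12 0.07 0 0 0 0 1; -0.245 0.145 0 0 0 0 1; -0.245 0.145 0 0 0 0 1; -0.245 0.145 0 0 0 0 1; -0.245 0.145 0 0 0 0 1"

```text
time_s: 3.15
eef_pos: [465.7, -2.9, 330.6]
ee_rot: [0.0, 0.706, 0.708, 0.0]
force: [0.4, 0.1, -0.1]
grip_width: 1.004
grip_force: 0.0
```

```bash
cat >> h.py <<'E'
from scipy.optimize import minimize
# profile rows (radius,z) about own origin
JAR={'jar_blue':(36,33.5,92),'jar_teal':(31.5,29,82),'jar_brown':(27,24.5,72),'jar_white':(22.5,20,63)}
LID={'lid_blue':34,'lid_teal':29.5,'lid_brown':25,'lid_white':20.5}
def prof(l):
    if l in JAR:
        R,r,h=JAR[l];return [(R*.97,0),(R,4),(R,h-8),(r,h)]
    R=LID[l];return [(R,10),(R,26)]
def sil(p,l,X,oc=()):
    a=np.linspace(0,2*np.pi,60)
    P=np.concatenate([np.c_[r*np.cos(a),r*np.sin(a),np.full(60,z)] for r,z in prof(l)])+X
    q=proj(p,P);m=np.zeros((480,640),np.uint8)
    cv2.fillConvexPoly(m,np.round(cv2.convexHull(q.astype(np.float32))[:,0]*16).astype(np.int32),255,cv2.LINE_AA,4)
    return m/255.
def fit(l,views,X0,fz=True):
    """views: (picture, region)"""
    def cost(v):
        X=np.array([v[0],v[1],v[2] if fz else X0[2]]);c=0
        for p,m in views:
            s=sil(p,l,X);c+=1-np.minimum(s,m).sum()/max(np.maximum(s,m).sum(),1)
        return c/len(views)
    n=3 if fz else 2
    r=minimize(cost,X0[:n],method='Nelder-Mead',options=dict(initial_simplex=np.vstack([X0[:n]]+[np.array(X0[:n])+8*e for e in np.eye(n)]),xatol=.1,fatol=1e-4))
    return r.x,r.fun
def reg(l,p,near,rad=45):
    c=proj(p,near)[0]
    for g in regions_of(l,p):
        if np.hypot(*(np.array(g['point'])[::-1]-c))<rad: return g['region'].astype(float),g['confidence']
    return None,0
E
cat > jars.py <<'E'
from h import *
s=sense();print(s['time_s'],s['eef_pos'])
W=capture('wrist');save('w2',W['img']);T=capture('top');S=capture('side')
import pickle
X0={'jar_blue':(553,-167,0),'jar_teal':(350,-269,0),'jar_brown':(584,185,0),'jar_white':(349,290,0),'lid_white':(467,-3,96)}
for l,x in X0.items():
    for nm,ps in dict(T=[T],S=[S],W=[W],TS=[T,S],TSW=[T,S,W]).items():
        v=[]
        for p in ps:
            m,c=reg(l,p,np.array(x)+[0,0,30 if 'jar' in l else 10])
            if m is not None: v.append((p,m))
        if len(v)<len(ps): print(l,nm,'missing');continue
        X,f=fit(l,v,np.array(x,float),len(ps)>1)
        print(l,nm,np.round(X,1),round(f,3))
E
python3 jars.py
```

```text
3.15 [465.7390127   -2.92922437 330.56334249]
jar_blue T [ 564.  -166.6] 0.084
jar_blue S [ 564.2 -167.6] 0.108
jar_blue W [ 565.8 -166.6] 0.134
jar_blue TS [ 564.9 -166.9   -1.7] 0.095
jar_blue TSW [ 565.4 -167.    -2.8] 0.104
jar_teal T [ 350.3 -265.8] 0.155
jar_teal S [ 350.1 -265.8] 0.083
jar_teal W [ 350.5 -266.9] 0.074
jar_teal TS [ 350.9 -265.1   -3.9] 0.115
jar_teal TSW [ 349.8 -267.2   -1.4] 0.104
jar_brown T [585.1 184.3] 0.14
jar_brown S [590.8 194.2] 0.208
jar_brown W [588.4 189.2] 0.068
jar_brown TS [586.  185.7  -1.5] 0.177
jar_brown TSW [587.5 188.3   2.2] 0.155
jar_white T [352.5 292.2] 0.248
jar_white S [354.5 300.8] 0.24
jar_white W missing
jar_white TS [352.9 294.   -4.7] 0.245
jar_white TSW missing
lid_white T missing
lid_white S [462.8  -7.1] 0.167
lid_white W [466.4  -5.3] 0.102
lid_white TS missing
lid_white TSW missing
```

View pics/w2.png

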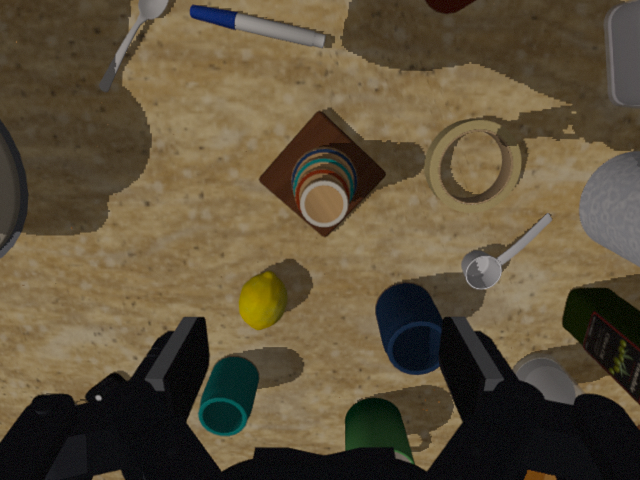

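jog_arm --series "0 0 0.15 0 0 0 1; 0 0 0.3 0 0 0 1; 0 0 0.35 0 0 0 1; 0 0 0.35 0 0 0 1; 0 0 0.35 0 0 0 1"

```text
time_s: 5.92
eef_pos: [466.8, -4.2, 191.5]
ee_rot: [0.001, 0.707, 0.707, 0.001]
force: [0.6, -0.5, -0.0]
grip_width: 1.005
grip_force: 0.0
```

```bash
cat > pile.py <<'E'
from h import *
import sys
# usage: pile.py name LID zorigin : ring/top-disc fit of the upper lid by wrist + side views
n,l,z=sys.argv[1],sys.argv[2],float(sys.argv[3])
s=sense();print(s['time_s'],s['eef_pos'].round(1))
W=capture('wrist');S=capture('side');save(n,W['img'])
x=np.array([s['eef_pos'][0],s['eef_pos'][1],z])
V=[]
for nm,p in (('W',W),('S',S)):
    m,c=reg(l,p,x+[0,0,20],40)
    if m is None: print(nm,'none');continue
    print(nm,fit(l,[(p,m)],x,False),c);V.append((p,m))
    a=mark_of(l,p)
    if a: print('  mark',proj(p,x),a[0]['point'][::-1])
if len(V)==2: print('WS',fit(l,V,x))
E
python3 pile.py w3 lid_white 96
```

```text
5.925 [466.8  -4.2 191.5]
W (array([466.60960314,  -6.05743752]), np.float64(0.10724697136843264)) 0.81
  mark [[321.73880138 250.56602965]] [321.4, 249.0]
S (array([465.85392163,  -1.03498207]), np.float64(0.252161404653508)) 0.6
  mark [[346.09082988 241.42743831]] [345.8, 242.5]
WS (array([466.24289832,  -4.76777448,  93.52468266]), np.float64(0.17364530877274992))
```

View pics/w3.png

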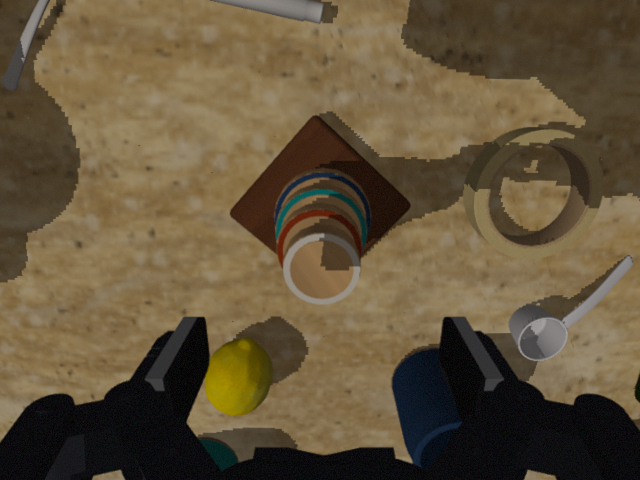

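```bash
python3 - <<'E'
from h import *
W=capture('wrist')
g=[r for r in regions_of('lid_white',W)][0]['region'];ys,xs=np.where(g);print(xs.min(),xs.max(),ys.min(),ys.max())
print(at_z(W,(322,268.5),122))
a=np.linspace(0,6.28,60);
for y in(-6,-3):
  q=proj(W,np.c_[466.5+20.5*np.cos(a),y+20.5*np.sin(a),np.full(60,122)]);print(q.min(0),q.max(0))
# fingertip corner in tool frame
s=sense()['eef_pos']
for u,sg in (((207,318),-1),((443,318),1)):
  c,d=ray(W,u);k=(s[0]+sg*42.5-c[0])/d[0];print(c+k*d-s)
E
```

```text
283 361 225 304
[466.43619445  -3.61866664 122.        ]
[282.03880364 234.82469151] [362.19958246 308.3060517 ]
[281.84424718 229.05620144] [362.38848928 303.25217694]
[-42.5          5.67936622  -9.9857611 ]
[42.5        11.04733299 -0.81704781]
```

jog_arm --series "0 0 0.1 0 0 0 1; 0 0 0.163 0 0 0 1; 0 0 0.163 0 0 0 1; 0 0 0.163 0 0 0 1; 0 0 0.163 0 0 0 0.2; 0 0 0.163 0 0 0 -0.2; 0 0 0.163 0 0 0 -1; 0 0 0.163 0 0 0 -1; 0 0 0.163 0 0 0 -1; 0 0 0.163 0 0 0 -1" --grip_force 25

```text
time_s: 7.58
eef_pos: [466.3, -4.2, 125.6]
ee_rot: [0.0, 0.707, 0.707, 0.0]
force: [-2.1, 0.1, 6.7]
grip_width: 0.466
grip_force: 26.8
```

```bash
python3 - <<'E'
from h import *
W=capture('wrist');S=capture('side')
im=W['img'];cr=S['img'][180:300,280:420];cr=cv2.resize(cr,None,fx=4,fy=4)[:480,:400]
save('g1',np.hstack([im[:,120:520],cr]));print(sense()['eef_pos'])
E
```

```text
[466.38565234  -4.17899273 125.566044  ]
```

View pics/g1.png

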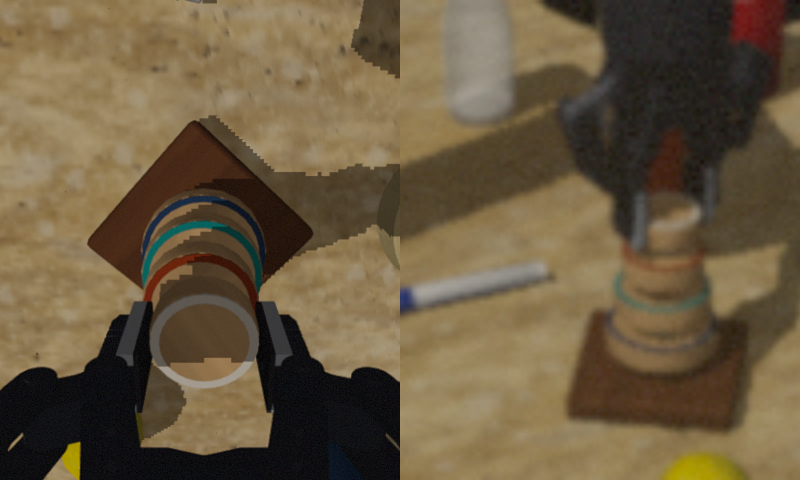

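jog_arm --series "0 0 -0.03 0 0 0 -1; 0 0 -0.1 0 0 0 -1; 0 0 -0.19 0 0 0 -1; 0.08 -0.04 -0.19 0 0 0 -1; 0.18 -0.08 -0.19 0 0 0 -1; 0.28 -0.13 -0.19 0 0 0 -1; 0.38 -0.18 -0.19 0 0 0 -1; 0.48 -0.23 -0.19 0 0 0 -1; 0.57 -0.27 -0.19 0 0 0 -1; 0.61 -0.283 -0.19 0 0 0 -1; 0.61 -0.283 -0.19 0 0 0 -1; 0.61 -0.283 -0.19 0 0 0 -1"

```text
time_s: 9.18
eef_pos: [353.2, 239.4, 201.3]
ee_rot: [0.0, 0.707, 0.707, 0.0]
force: [0.2, -0.3, -0.5]
grip_width: 0.463
grip_force: 26.3
```

```bash
cat > jar.py <<'E'
from h import *
import sys
# jar.py jar x y [pic]: rim ellipse/silhouette from the wrist (and top/side) views
l=sys.argv[1];x=np.array([float(sys.argv[2]),float(sys.argv[3]),0]);h=JAR[l][2]
s=sense();print(s['time_s'],s['eef_pos'].round(1),s['grip_width'])
W=capture('wrist');T=capture('top')
m,c=reg(l,W,x+[0,0,h*.7],80)
if m is not None:
    X,f=fit(l,[(W,m)],x,False);print('W z=0',X.round(1),round(f,3),c)
    print('W free',[np.round(v,3) for v in fit(l,[(W,m)],x)])
    m2,c2=reg(l,T,x+[0,0,h*.7])
    if m2 is not None: print('WT',[np.round(v,3) for v in fit(l,[(W,m),(T,m2)],x)])
else: X=x;print('none')
if len(sys.argv)>4:
    im=W['img'].copy();a=np.linspace(0,6.28,80)
    for r,z,col in((JAR[l][1],h,(255,0,0)),(JAR[l][1]-6,h,(0,255,0)),(JAR[l][0],0,(255,255,0))):
        q=proj(W,np.c_[X[0]+r*np.cos(a),X[1]+r*np.sin(a),np.full(80,z)])
        cv2.polylines(im,[q.round().astype(np.int32)],True,col,1)
    c=proj(W,[X[0],X[1],h])[0].astype(int);a,b=max(c[1]-75,0),max(c[0]-100,0)
    q=im[a:a+150,b:b+200]
    save(sys.argv[4],np.hstack([cv2.resize(q,None,fx=2.5,fy=2.5)[:, :500],cv2.resize(W['img'],(300,225)) if 0 else np.zeros((int(q.shape[0]*2.5),2,3),np.uint8)]))
E
python3 jar.py jar_white 352 293 jw
```

```text
9.175 [353.2 239.4 201.3] 0.4630891221801048
W z=0 [353.1 295. ] 0.115 0.59
W free [array([352.946, 293.702, -18.115]), np.float64(0.03)]
```

View pics/jw.png

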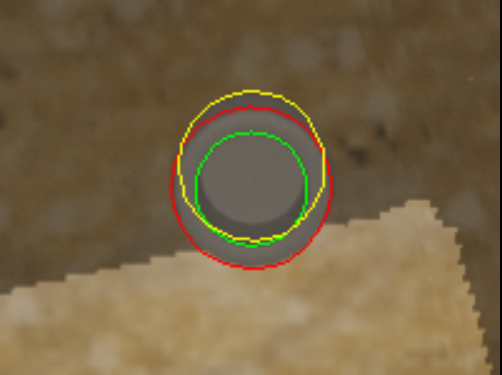

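```bash
python3 - <<'E'
from h import *
W=capture('wrist')
c=proj(W,[353,295,63])[0].astype(int);print(c)
q=W['img'][c[1]-50:c[1]+50,c[0]-50:c[0]+50].astype(float)
q=np.clip((q-30)*2.2,0,255).astype(np.uint8)
save('jw2',cv2.resize(q,(600,600),interpolation=cv2.INTER_CUBIC))
E
```

```text
[321 143]
```

View pics/jw2.png

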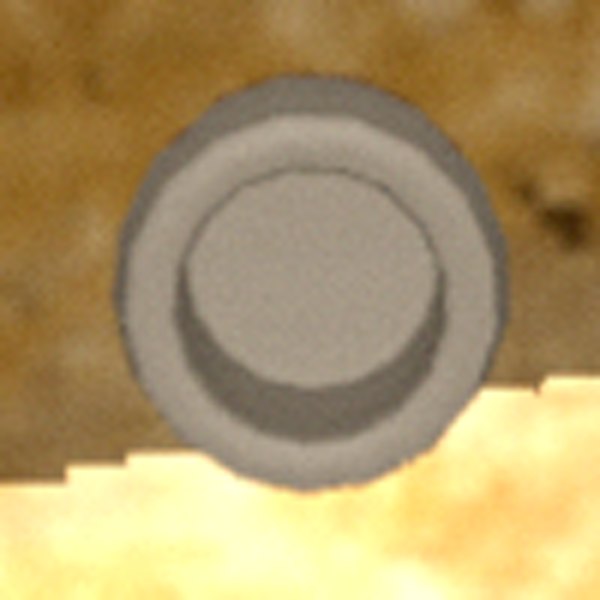

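jog_arm --series "0.07 0.001 0 0 0 0 -1; 0.138 0.001 0.05 0 0 0 -1; 0.138 0.001 0.15 0 0 0 -1; 0.138 0.001 0.22 0 0 0 -1; 0.138 0.001 0.25 0 0 0 -1; 0.138 0.001 0.26 0 0 0 -1; 0.138 0.001 0.268 0 0 0 -1; 0.138 0.001 0.276 0 0 0 -1; 0.138 0.001 0.284 0 0 0 -1; 0.138 0.001 0.29 0 0 0 -1; 0.138 0.001 0.296 0 0 0 -1; 0.138 0.001 0.296 0 0 0 -1; 0.138 0.001 0.296 0 0 0 -1"

```text
time_s: 11.05
eef_pos: [353.3, 295.1, 82.7]
ee_rot: [-0.0, 0.707, 0.707, -0.0]
force: [-0.9, -0.1, -0.1]
grip_width: 0.463
grip_force: 26.3
```

jog_arm --series "0 0 0.003 0 0 0 -1; 0 0 0.003 0 0 0 -1; 0 0 0.003 0 0 0 -1"

```text
time_s: 11.42
eef_pos: [353.9, 295.4, 82.4]
ee_rot: [0.0, 0.707, 0.707, 0.001]
force: [-0.8, -0.1, 8.9]
grip_width: 0.464
grip_force: 27.1
```

jog_arm --series "0 0 0 0 0 0 0.05; 0 0 0 0 0 0 0.2; 0 0 0 0 0 0 0.6; 0 0 -0.05 0 0 0 1; 0 0 -0.15 0 0 0 1; 0 0 -0.27 0 0 0 1; -0.1 0.04 -0.27 0 0 0 1; -0.1 0.04 -0.27 0 0 0 1"

```text
time_s: 12.42
eef_pos: [370.0, 253.8, 189.8]
ee_rot: [0.0, 0.708, 0.706, 0.0]
force: [-0.7, 0.4, 0.2]
grip_width: 1.002
grip_force: 0.0
```

```bash
python3 - <<'E'
from h import *
W=capture('wrist');s=sense();print(s['time_s'],s['eef_pos'])
a=proj(W,[354,295,79])[0].astype(int);b=proj(W,[466,-4,96])[0];print(a,b)
q=W['img'][max(a[1]-60,0):a[1]+60,a[0]-60:a[0]+60].astype(float)
save('pw',cv2.resize(np.clip(q*1.8,0,255).astype(np.uint8),(480,480)))
E
```

```text
12.475 [369.52299028 254.56425172 189.48242428]
[293 174] [442.02082585 549.14424358]
```

View pics/pw.png

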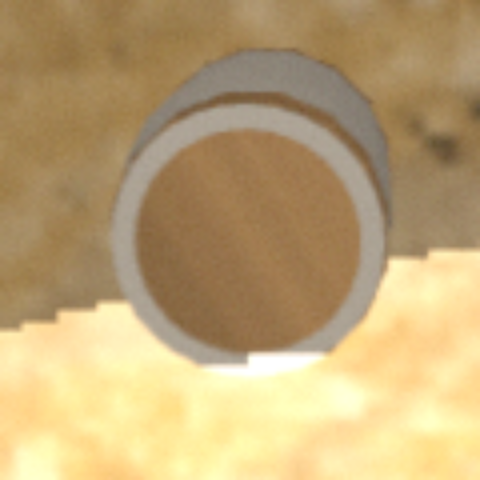

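jog_arm --series "-0.1 0.04 0 0 0 0 1; -0.22 0.08 0 0 0 0 1; -0.35 0.13 0 0 0 0 1; -0.48 0.18 0 0 0 0 1; -0.6 0.22 0 0 0 0 1; -0.648 0.243 0.02 0 0 0 1; -0.648 0.243 0.05 0 0 0 1; -0.648 0.243 0.05 0 0 0 1; -0.648 0.243 0.05 0 0 0 1"

```text
time_s: 13.6
eef_pos: [466.3, -2.9, 169.6]
ee_rot: [-0.0, 0.706, 0.708, -0.0]
force: [-0.0, 0.4, -0.6]
grip_width: 0.999
grip_force: 0.0
```

```bash
cat > ring.py <<'E'
from h import *
import sys
# ring.py LID ztop [pic]: outer edge of the top lid, fitted with a projected circle on the image gradient
l,zt=sys.argv[1],float(sys.argv[2]);R=LID[l]
s=sense();W=capture('wrist');x0=s['eef_pos'];print(s['time_s'],x0.round(1))
g=cv2.GaussianBlur(cv2.cvtColor(W['img'],cv2.COLOR_RGB2LAB),(0,0),1.2).astype(np.float32)
a=np.linspace(0,2*np.pi,120,endpoint=False)
def samp(x,y,r):
    q=proj(W,np.c_[x+r*np.cos(a),y+r*np.sin(a),np.full(120,zt)]).astype(np.float32)
    return cv2.remap(g,q[:,0],q[:,1],cv2.INTER_LINEAR)[:,0]
def cost(v):  # front (-y) half stands free of the pile's lower discs
    d=np.linalg.norm(samp(v[0],v[1],R-1.2)-samp(v[0],v[1],R+1.2),axis=1);return -np.minimum(d,40).mean()
b=min(((cost((x0[0]+i,x0[1]+j)),x0[0]+i,x0[1]+j) for i in np.arange(-8,8.1,1) for j in np.arange(-8,8.1,1)))
r=minimize(cost,b[1:],method='Nelder-Mead',options=dict(initial_simplex=np.array([b[1:]]*3)+[[0,0],[.7,0],[0,.7]]));print('edge',r.x.round(2),r.fun)
rg=regions_of(l,W)
for k in rg[:3]: print('region',np.round(k['point']),k['confidence'])
m,c=reg(l,W,[x0[0],x0[1],zt-5],50)
if m is not None: print('sil',fit(l,[(W,m)],np.array([x0[0],x0[1],zt-26]),False))
if len(sys.argv)>3:
    im=W['img'].copy()
    q=proj(W,np.c_[r.x[0]+R*np.cos(a),r.x[1]+R*np.sin(a),np.full(120,zt)]);cv2.polylines(im,[q.round().astype(np.int32)],True,(0,255,0),1);save(sys.argv[3],im)
E
python3 ring.py lid_brown 96 b1
```

```text
13.6 [466.3  -2.9 169.6]
edge [465.37  -4.44] -33.25241470336914
region [262. 324.] 0.96
sil (array([464.97681216,  -5.17727864]), np.float64(0.07279014937585027))
```

View pics/b1.png

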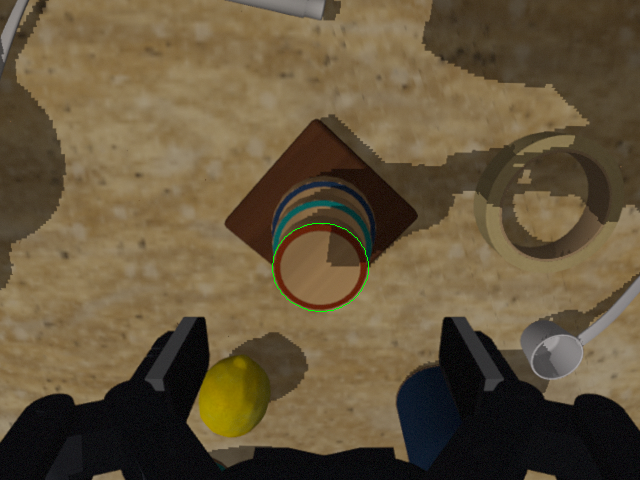

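jog_arm --series "-0.004 -0.002 0.1 0 0 0 1; -0.004 -0.002 0.179 0 0 0 1; -0.004 -0.002 0.179 0 0 0 1; -0.004 -0.002 0.179 0 0 0 1; -0.004 -0.002 0.179 0 0 0 0.3; -0.004 -0.002 0.179 0 0 0 -0.1; -0.004 -0.002 0.179 0 0 0 -1; -0.004 -0.002 0.179 0 0 0 -1; -0.004 -0.002 0.179 0 0 0 -1; -0.004 -0.002 0.179 0 0 0 -1"

```text
time_s: 15.0
eef_pos: [466.2, -5.8, 98.9]
ee_rot: [0.001, 0.707, 0.707, 0.0]
force: [-2.0, -0.4, 6.8]
grip_width: 0.574
grip_force: 24.9
```

jog_arm --series "0 0 -0.03 0 0 0 -1; 0 0 -0.1 0 0 0 -1; 0 0 -0.19 0 0 0 -1; 0.04 0.03 -0.25 0 0 0 -1; 0.12 0.1 -0.25 0 0 0 -1; 0.2 0.17 -0.25 0 0 0 -1; 0.28 0.24 -0.25 0 0 0 -1; 0.35 0.305 -0.25 0 0 0 -1; 0.35 0.305 -0.25 0 0 0 -1; 0.35 0.305 -0.25 0 0 0 -1; 0.35 0.305 -0.25 0 0 0 -1"

```text
time_s: 16.38
eef_pos: [587.4, 133.6, 198.4]
ee_rot: [0.0, 0.707, 0.707, 0.0]
force: [0.2, 0.2, 0.1]
grip_width: 0.568
grip_force: 26.1
```

```bash
cat > rim.py <<'E'
from h import *
import sys
# rim.py jar x y [pic]: rim circle of the jar fitted on the wrist picture's gradient (outer rim and mouth)
l=sys.argv[1];x0=np.array([float(sys.argv[2]),float(sys.argv[3])]);h=JAR[l][2];R=JAR[l][1]
s=sense();print(s['time_s'],s['eef_pos'].round(1),s['grip_width'].round(3))
W=capture('wrist')
g=cv2.GaussianBlur(cv2.cvtColor(W['img'],cv2.COLOR_RGB2LAB),(0,0),1).astype(np.float32)
a=np.linspace(0,2*np.pi,120,endpoint=False)
def samp(x,y,r,z):
    q=proj(W,np.c_[x+r*np.cos(a),y+r*np.sin(a),np.full(120,z)]).astype(np.float32)
    return cv2.remap(g,q[:,0],q[:,1],cv2.INTER_LINEAR)[:,0]
def cost(v,z=h):
    return -sum(np.minimum(np.linalg.norm(samp(v[0],v[1],r-1,z)-samp(v[0],v[1],r+1,z),axis=1),25).mean() for r in (R,R-6))
b=min(((cost((x0[0]+i,x0[1]+j)),x0[0]+i,x0[1]+j) for i in np.arange(-9,9.1,1) for j in np.arange(-9,9.1,1)))
r=minimize(cost,b[1:],method='Nelder-Mead',options=dict(initial_simplex=np.array([b[1:]]*3)+[[0,0],[.7,0],[0,.7]]));print('rim',r.x.round(2),round(r.fun,1))
r3=minimize(lambda v:cost(v[:2],v[2]),[*r.x,h],method='Nelder-Mead',options=dict(initial_simplex=np.array([[*r.x,h]]*4)+np.vstack([np.zeros(3),np.eye(3)*3])));print('rim free z',r3.x.round(1),round(r3.fun,1))
m,c=reg(l,W,[*x0,h*.7],80)
if m is not None: print('sil',[np.round(v,2) for v in fit(l,[(W,m)],np.array([*x0,0.]),False)],c)
if len(sys.argv)>4:
    im=W['img'].copy()
    for q in (R,R-6):
        cv2.polylines(im,[proj(W,np.c_[r.x[0]+q*np.cos(a),r.x[1]+q*np.sin(a),np.full(120,h)]).round().astype(np.int32)],True,(0,255,0),1)
    save(sys.argv[4],np.clip(im*1.5,0,255).astype(np.uint8))
E
python3 rim.py jar_brown 587 188 jb
```

```text
Traceback (most recent call last):
  File "rim.py", line 5, in <module>
    s=sense();print(s['time_s'],s['eef_pos'].round(1),s['grip_width'].round(3))
                                                      ^^^^^^^^^^^^^^^^^^^^^
AttributeError: 'float' object has no attribute 'round'
```

```bash
sed -i "s/s\['grip_width'\].round(3)/s['grip_width']/" rim.py; python3 rim.py jar_brown 587 188 jb
```

```text
16.375 [587.4 133.6 198.4] 0.5681208458311687
rim [587.83 189.69] -31.8
rim free z [587.8 190.2  81.6] -35.6
sil [array([587.71, 187.94]), np.float64(0.11)] 0.79
```

View pics/jb.png

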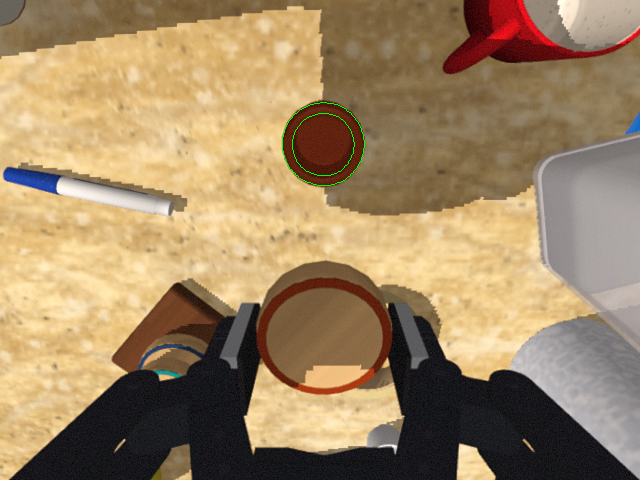

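jog_arm --series "0.07 0.001 0 0 0 0 -1; 0.138 0.001 0.03 0 0 0 -1; 0.138 0.001 0.12 0 0 0 -1; 0.138 0.001 0.19 0 0 0 -1; 0.138 0.001 0.22 0 0 0 -1; 0.138 0.001 0.232 0 0 0 -1; 0.138 0.001 0.24 0 0 0 -1; 0.138 0.001 0.248 0 0 0 -1; 0.138 0.001 0.256 0 0 0 -1; 0.138 0.001 0.262 0 0 0 -1; 0.138 0.001 0.267 0 0 0 -1; 0.138 0.001 0.267 0 0 0 -1; 0.138 0.001 0.267 0 0 0 -1"

```text
time_s: 18.1
eef_pos: [588.2, 189.5, 91.3]
ee_rot: [0.0, 0.707, 0.707, 0.0]
force: [-0.7, -0.9, 2.4]
grip_width: 0.57
grip_force: 26.2
```

jog_arm --series "0 0 0.002 0 0 0 -1; 0 0 0.002 0 0 0 -1; 0 0 0.002 0 0 0 -1"

```text
time_s: 18.48
eef_pos: [588.6, 189.6, 91.1]
ee_rot: [0.001, 0.707, 0.707, 0.001]
force: [0.4, -0.8, 5.6]
grip_width: 0.571
grip_force: 26.5
```

jog_arm --series "0 0 0 0 0 0 0.25; 0 0 0 0 0 0 0.45; 0 0 0 0 0 0 0.8; 0 0 -0.05 0 0 0 1; 0 0 -0.15 0 0 0 1; 0 0 -0.25 0 0 0 1; -0.12 0 -0.25 0 0 0 1; -0.12 0 -0.25 0 0 0 1; -0.12 0 -0.25 0 0 0 1"

```text
time_s: 19.6
eef_pos: [588.0, 141.7, 190.0]
ee_rot: [-0.0, 0.707, 0.707, -0.0]
force: [-0.3, 0.4, 0.4]
grip_width: 1.002
grip_force: 0.0
```

```bash
sed -i "s/x0=s\['eef_pos'\];/x0=s['eef_pos'] if len(sys.argv)<6 else np.array([float(sys.argv[4]),float(sys.argv[5])]);/" ring.py; python3 ring.py lid_brown 88 b2 588 189.5
```

```text
19.6 [588.  189.5]
edge [587.67 190.41] -35.06675720214844
region [161. 327.] 0.89
region [416. 198.] 0.34
sil (array([588.22106096, 190.16485308]), np.float64(0.05707644913160448))
```

jog_arm --series "-0.08 -0.05 0 0 0 0 1; -0.18 -0.14 0 0 0 0 1; -0.27 -0.22 0 0 0 0 1; -0.365 -0.305 0.05 0 0 0 1; -0.365 -0.305 0.1 0 0 0 1; -0.365 -0.305 0.12 0 0 0 1; -0.365 -0.305 0.12 0 0 0 1; -0.365 -0.305 0.12 0 0 0 1"

```text
time_s: 20.75
eef_pos: [466.7, -4.1, 142.8]
ee_rot: [0.0, 0.707, 0.707, 0.0]
force: [-1.2, 0.4, 0.7]
grip_width: 1.004
grip_force: 0.0
```

```bash
python3 ring.py lid_teal 70 t1
```

```text
20.75 [466.7  -4.1 142.8]
edge [466.07  -2.84] -34.03395462036133
region [258. 321.] 0.76
region [426. 429.] 0.21
sil (array([466.00200502,  -3.69493958]), np.float64(0.060734686178896435))
```

jog_arm --series "0.003 -0.001 0.1 0 0 0 1; 0.003 -0.001 0.18 0 0 0 1; 0.003 -0.001 0.18 0 0 0 1; 0.003 -0.001 0.18 0 0 0 1; 0.003 -0.001 0.18 0 0 0 0.5; 0.003 -0.001 0.18 0 0 0 0.2; 0.003 -0.001 0.18 0 0 0 -1; 0.003 -0.001 0.18 0 0 0 -1; 0.003 -0.001 0.18 0 0 0 -1; 0.003 -0.001 0.18 0 0 0 -1"

```text
time_s: 22.15
eef_pos: [466.3, -3.4, 71.5]
ee_rot: [0.001, 0.707, 0.707, 0.0]
force: [-1.5, 0.1, 7.5]
grip_width: 0.671
grip_force: 25.3
```

jog_arm --series "0 0 -0.03 0 0 0 -1; 0 0 -0.1 0 0 0 -1; 0 0 -0.2 0 0 0 -1; -0.06 -0.02 -0.28 0 0 0 -1; -0.16 -0.06 -0.3 0 0 0 -1; -0.28 -0.1 -0.3 0 0 0 -1; -0.4 -0.14 -0.3 0 0 0 -1; -0.52 -0.19 -0.3 0 0 0 -1; -0.64 -0.23 -0.3 0 0 0 -1; -0.74 -0.27 -0.3 0 0 0 -1; -0.795 -0.29 -0.3 0 0 0 -1; -0.795 -0.29 -0.3 0 0 0 -1; -0.795 -0.29 -0.3 0 0 0 -1; -0.795 -0.29 -0.3 0 0 0 -1"

```text
time_s: 23.9
eef_pos: [350.1, -320.4, 190.5]
ee_rot: [0.0, 0.707, 0.708, 0.0]
force: [0.1, 0.3, -1.3]
grip_width: 0.669
grip_force: 27.1
```

```bash
python3 rim.py jar_teal 350 -267 jt
```

```text
23.9 [ 350.1 -320.4  190.5] 0.6686327513576364
rim [ 350.   -267.68] -49.5
rim free z [ 349.7 -267.9   79.7] -49.8
sil [array([ 349.61, -267.8 ]), np.float64(0.09)] 0.76
```

View pics/jt.png

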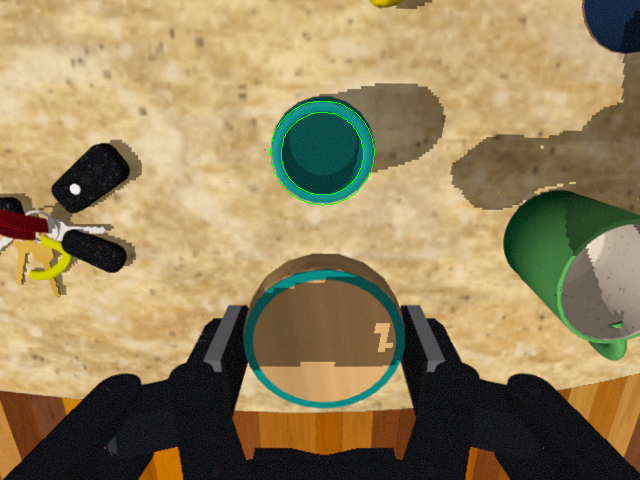

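jog_arm --series "0.07 0 0 0 0 0 -1; 0.1315 0 0.02 0 0 0 -1; 0.1315 0 0.1 0 0 0 -1; 0.1315 0 0.16 0 0 0 -1; 0.1315 0 0.185 0 0 0 -1; 0.1315 0 0.195 0 0 0 -1; 0.1315 0 0.203 0 0 0 -1; 0.1315 0 0.211 0 0 0 -1; 0.1315 0 0.219 0 0 0 -1; 0.1315 0 0.225 0 0 0 -1; 0.1315 0 0.228 0 0 0 -1; 0.1315 0 0.229 0 0 0 -1; 0.1315 0 0.229 0 0 0 -1"

```text
time_s: 25.62
eef_pos: [350.1, -269.0, 99.4]
ee_rot: [0.001, 0.707, 0.707, 0.0]
force: [-1.3, 1.4, 6.8]
grip_width: 0.673
grip_force: 27.8
```

jog_arm --series "0 0 0 0 0 0 0.5; 0 0 0 0 0 0 0.7; 0 0 0 0 0 0 1; 0 0 0 0 0 0 1; 0 0 -0.05 0 0 0 1; 0 0 -0.15 0 0 0 1; -0.05 0 -0.23 0 0 0 1; -0.12 0 -0.23 0 0 0 1; -0.12 0 -0.23 0 0 0 1; -0.12 0 -0.23 0 0 0 1"

```text
time_s: 26.88
eef_pos: [349.6, -316.0, 190.3]
ee_rot: [-0.001, 0.707, 0.707, 0.0]
force: [0.5, 0.4, -0.2]
grip_width: 0.997
grip_force: 0.0
```

```bash
python3 ring.py lid_teal 98 t2 350 -268
```

```text
26.875 [ 350. -268.]
edge [ 350.94 -267.96] -31.994611740112305
region [168. 324.] 0.89
sil (array([ 350.8955518 , -268.09971404]), np.float64(0.043619853533378605))
```

jog_arm --series "0.1 0.03 0 0 0 0 1; 0.22 0.08 0 0 0 0 1; 0.34 0.13 0 0 0 0 1; 0.46 0.18 0 0 0 0 1; 0.58 0.23 0 0 0 0 1; 0.7 0.27 0 0 0 0 1; 0.78 0.29 0.05 0 0 0 1; 0.78 0.29 0.13 0 0 0 1; 0.78 0.29 0.16 0 0 0 1; 0.78 0.29 0.16 0 0 0 1; 0.78 0.29 0.16 0 0 0 1"

```text
time_s: 28.4
eef_pos: [466.2, -5.1, 127.7]
ee_rot: [0.001, 0.707, 0.707, 0.0]
force: [1.1, 0.1, 0.4]
grip_width: 1.001
grip_force: 0.0
```

```bash
python3 ring.py lid_blue 44 bl1
```

```text
28.4 [466.2  -5.1 127.7]
edge [465.93  -7.17] -27.10594940185547
region [248. 328.] 0.96
sil (array([466.63551333,  -2.94802318]), np.float64(0.0683967404321496))
```

View pics/bl1.png

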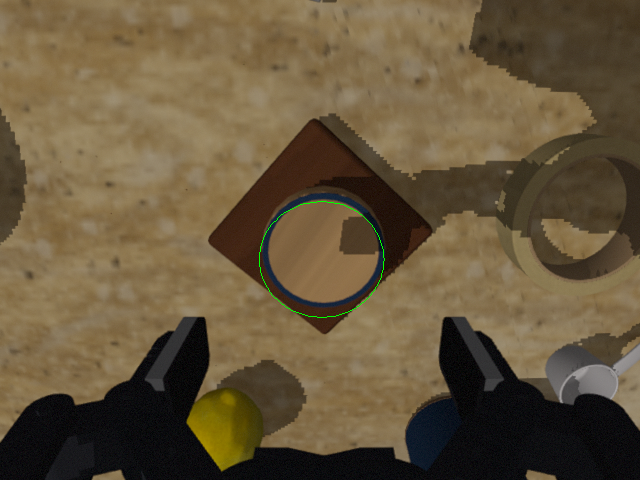

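jog_arm --series "0.006 0.001 0.1 0 0 0 1; 0.006 0.001 0.18 0 0 0 1; 0.006 0.001 0.212 0 0 0 1; 0.006 0.001 0.212 0 0 0 1; 0.006 0.001 0.212 0 0 0 1; 0.006 0.001 0.212 0 0 0 0.6; 0.006 0.001 0.212 0 0 0 0.4; 0.006 0.001 0.212 0 0 0 -1; 0.006 0.001 0.212 0 0 0 -1; 0.006 0.001 0.212 0 0 0 -1"

```text
time_s: 29.8
eef_pos: [466.6, -2.4, 42.9]
ee_rot: [0.001, 0.707, 0.707, 0.0]
force: [-1.9, -0.4, 5.8]
grip_width: 0.778
grip_force: 26.7
```

jog_arm --series "0 0 -0.03 0 0 0 -1; 0 0 -0.1 0 0 0 -1; 0 0 -0.2 0 0 0 -1; 0 0 -0.3 0 0 0 -1; -0.05 0.02 -0.37 0 0 0 -1; -0.15 0.07 -0.37 0 0 0 -1; -0.26 0.12 -0.37 0 0 0 -1; -0.37 0.17 -0.37 0 0 0 -1; -0.48 0.22 -0.37 0 0 0 -1; -0.5475 0.2475 -0.37 0 0 0 -1; -0.5475 0.2475 -0.37 0 0 0 -1; -0.5475 0.2475 -0.37 0 0 0 -1; -0.5475 0.2475 -0.37 0 0 0 -1"

```text
time_s: 31.42
eef_pos: [565.0, -220.3, 190.4]
ee_rot: [0.0, 0.707, 0.707, 0.0]
force: [-0.3, 0.4, -0.2]
grip_width: 0.774
grip_force: 29.2
```

```bash
python3 rim.py jar_blue 565 -167 jbl
```

```text
31.425 [ 565.  -220.3  190.4] 0.7740789541205327
rim [ 565.47 -166.29] -48.7
rim free z [ 565.3 -166.2   94.2] -49.0
sil [array([ 565.82, -167.57]), np.float64(0.07)] 0.69
```

View pics/jbl.png

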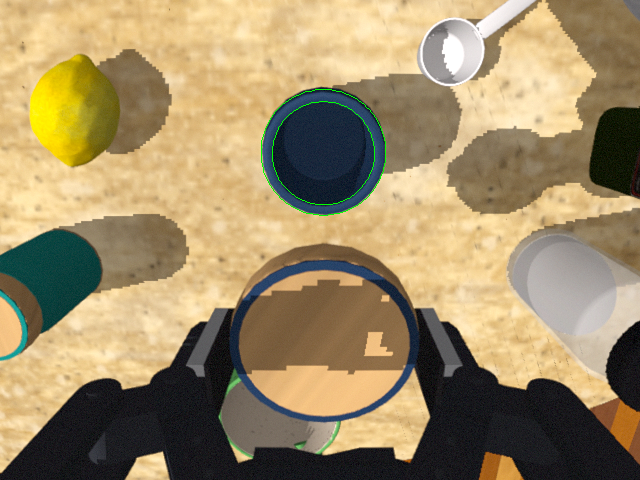

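jog_arm --series "0.07 0.001 0 0 0 0 -1; 0.134 0.001 0.02 0 0 0 -1; 0.134 0.001 0.1 0 0 0 -1; 0.134 0.001 0.15 0 0 0 -1; 0.134 0.001 0.168 0 0 0 -1; 0.134 0.001 0.176 0 0 0 -1; 0.134 0.001 0.184 0 0 0 -1; 0.134 0.001 0.192 0 0 0 -1; 0.134 0.001 0.2 0 0 0 -1; 0.134 0.001 0.206 0 0 0 -1; 0.134 0.001 0.21 0 0 0 -1; 0.134 0.001 0.21 0 0 0 -1; 0.134 0.001 0.21 0 0 0 -1"

```text
time_s: 33.15
eef_pos: [565.8, -167.8, 106.8]
ee_rot: [0.001, 0.707, 0.707, 0.0]
force: [-2.3, 0.5, 6.6]
grip_width: 0.777
grip_force: 29.9
```

Contact is where it was predicted, so I release, back off and check all the lids.

jog_arm --series "0 0 0 0 0 0 0.65; 0 0 0 0 0 0 0.8; 0 0 0 0 0 0 1; 0 0 0 0 0 0 1; 0 0 0 0 0 0 1; 0 0 -0.05 0 0 0 1; 0 0 -0.15 0 0 0 1; -0.05 0 -0.22 0 0 0 1; -0.12 0 -0.22 0 0 0 1; -0.12 0 -0.22 0 0 0 1; -0.12 0 -0.22 0 0 0 1"

```text
time_s: 34.52
eef_pos: [565.4, -215.0, 193.5]
ee_rot: [-0.001, 0.707, 0.707, 0.0]
force: [0.0, 0.1, -0.5]
grip_width: 0.999
grip_force: 0.0
```

```bash
python3 ring.py lid_blue 108 bl2 565.5 -167
python3 - <<'E'
from h import *
T=capture('top');S=capture('side')
for l,x in {'lid_blue':(565,-167,82),'lid_teal':(350,-268,72),'lid_brown':(588,189,62),'lid_white':(354,295,53)}.items():
    V=[(p,m) for p,m in ((p,reg(l,p,np.array(x)+[0,0,18])[0]) for p in (T,S)) if m is not None]
    if V: X,f=fit(l,V,np.array(x,float),len(V)>1);print(l,len(V),X.round(1),round(f,2))
s=sense();print(s['force'],s['grip_width'])
E
```

```text
34.525 [ 565.5 -167. ]
edge [ 566.45 -165.8 ] -36.62154769897461
region [166. 328.] 0.61
sil (array([ 566.69120186, -167.06280233]), np.float64(0.03696988799979528))
lid_blue 1 [ 566.1 -168.3] 0.06
lid_teal 2 [ 350.7 -268.2   71.9] 0.13
lid_brown 2 [586.5 187.9  60.2] 0.25
lid_white 2 [354.9 293.9  48.5] 0.25
[-0.74579439  1.60828647 -0.30443898] 1.0003447151134912
```

```bash
python3 -c "
from rig import *
print(finish_job())"
```

```text
the job is handed in; nothing more can be done
None
```

All four lids were set on their matching jars and the job was handed in at about 35 s. Each lid met its rim at the expected height, and close views found the lids centred to about 1–2 mm. I did not take a final close look at the brown and white jars after moving on, or re-measure the mug and glass.

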